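# Set the hidden slot stop with the gauge blade and clamp it

### The arm

A 6-joint arm with a two-finger parallel gripper is mounted at the origin on the work surface. World frame = base frame: x ahead of the robot, y to its left, z up, the work surface at z = 0. Lengths are in m, angles in degrees, forces in N, time in s.
With the tool pointing down it reaches from about 0.4 to 0.825 m from the base axis. Payload 7 kg.
Tool frame: the origin (TCP) lies at the very end of the fingers, on their centre line; the grasp point (between the pads) lies 19 mm behind it (r.grasp_offset is the z of the grasp point in the tool frame, in m); z points along the fingers, y is the direction in which the jaws open and shut (so a half turn about z gives the same grasp; the last joint's range is limited). The gripper opens to 88 mm and grips with 3 to 60 N. Pads are 19 mm wide; open, the fingers measure 130 mm over their backs; the gripper's body (78 mm by 193 mm) begins 47 mm behind the grasp point.
Start: joints at [-47.894, 20.546, 0.682, 0, -70.136, -16.507], TCP at [0.292, -0.609, 0.207] pointing down, gripper open.
Joint ranges: [-176.03, 176.03], [-82.01, 121.73], [-58.28, 71.71], [-173.87, 95.51], [-174.79, -0.11], [-173.66, 173.66]. Speed limits (degrees/s): [136.94, 136.94, 172.46, 180, 180, 180].

### API

Orientations are given as [roll, pitch, yaw] about the fixed x, y, z axes, in that order (R = Rz(yaw) Ry(pitch) Rx(roll)).
In Python, from plant import r gives the robot as it stands.
- The arm moves only by the tool carry_out, never from a script. Its argument "plan" is a list of rows, each a list of 6 numbers: the shift along the world's x, y, z in m, then the turn, a rotation vector about the world's x, y, z in rad. In form: [[tx, ty, tz, wx, wy, wz], ...]. A call has 1 to 12 rows; each row shifts and turns the pose as measured when the row begins; what a row does not reach is not made up. A row lasts 1/12 s, in which the tool goes at most 41.7 mm and 7.16 degrees, less where a joint would pass 70% of its speed; a pose out of reach is approached as far as the arm can. A call with a gripper value outside its range is refused whole. "fingers" is the closure, from -1 (fully open) to 1 (shut), set as the call begins (left out, the last holds). The fingers move at their own pace and stop on an object; "force" is the grip in N (left out, the last holds). Time passes only in rows, so rows that do not move let the fingers close. It gives the time, the measured TCP pose, the force and the opening at its end, in the units of the state.
- r.get_state(): the state, without advancing time (a new reading comes with each control period).
- r.capture(name): name is "scene" or "top"; returns the picture (420x560x3 uint8, red, green, blue); there is no depth.
- r.camera_model(name): a dict with "fov_y" (degrees; the focal length in pixels is half the picture's height over the tangent of half this angle, whatever the lens; pixels are square), "cx", "cy" (the principal point, pixels), "k1" (the pictures are not rectified: a ray, as slopes to the right and down, at radius r is drawn at 1 + k1 r^2 times it, then the intrinsics apply), "R" (3x3) and "t" (3): a world point X has camera coordinates R X + t. Camera axes: x right, y down, z forward; pixel columns grow to the right and rows downward; lengths in m; the calibration is good to about 2 mm. A picture is of the moment at which its call begins. camera_model takes no time and is no camera call.
- r.close_job(): hands the job in, once; it reports no verdict.
The state is a dict: "time_s": time; "joints": joint angles; "qd": joint speeds; "joint_torque": joint torques, N m; "tcp_pos": TCP position; "eef_rot": TCP orientation; "contact_force": force on the tool from outside, world axes, zero at the start; "moment": the same for the moment, N m; "gripper_width": finger opening in m.
Only numpy, scipy, OpenCV 4.12 (cv2) and the standard library are available. Lean on these libraries where they do the work, as an engineer would, in place of code of your own. Each camera call takes 0.05 s, during which the arm holds its last target.

### The job

Slide the flat steel gauge blade along the bed and into the slot of the setting block until you feel it meet the stiff stop hidden inside, and push that stop on by about 3 mm (at least 1, never as much as 6). Then swing the hold-down clamp over so that its rubber foot rests on the blade, let go, and leave the blade in the slot and the other things on the bench where they are.

Things in the scene. Friction and masses are not known exactly. Their poses are not given: they have to be found in the camera images.
- block: Fixed grey cast setting block, 320 x 100 mm, on the bench. Origin: on the bench surface below the middle of the slot mouth; x points into the slot, z up. Bed: flat, 15 mm above the bench, from x = -205 mm to the slot. A bridge roofs the slot: 100 mm wide, x = 0 to 115 mm, top 45 mm above the bench; the clamp is hinged on it.
- channel (a point): Point on the bed's middle line, 100 mm before the slot mouth, block's axes. Two fences, 10 mm high above the bed, 12 mm thick, inner faces 31 mm either side of the middle, run from 200 to 35 mm before the mouth; from there two cheeks as high narrow the channel to the slot's width at the mouth.
- slot_mouth (a point): Middle of the slot's mouth at bed level (15 mm above the bench), block's axes. Slot 44 mm wide, 10 mm high, 107 mm deep. In it, out of sight, is a brass stop 34 mm wide and 8 mm high, its front face 55 to 75 mm inside the mouth, differently each time and not told: find it by touch.
- blade: Loose flat steel gauge blade, 130 long, 40 wide, 6 mm thick, about 0.27 kg, lying on the bed between the fences, plain tip towards the slot, up to 0.08 rad askew. Origin: centre of its underside; x towards the tip, z up. The last 6 mm of the tail (x = -65 to -59 mm) are turned up, full width, to a tab standing 22 mm above the underside. Slides at about 1 to 3 N.
- blade_tip (a point): Middle of the blade's tip edge, 65 mm ahead of the blade's origin, 3 mm above its underside.
- stop (a joint): How far the hidden stop has been pushed deeper from its starting place (m): 0 at the start, up to 0.018. Held by friction: about 7 N along the slot moves it, it stays where it is left and cannot be drawn back by the blade.
- clamp (a joint): Angle of the hold-down clamp (rad). Hinge along the block's y axis, at x = 35 mm, 57 mm above the bench. 0: arm level, pointing to the block's -x, foot on the blade (reads within 0.02 of 0 then); 1.57: upright; starts open, leaning back at 1.75 to 1.95, limit 2.1. Light friction holds it near upright; below about 1.1 it falls shut by its own weight in about 2 s.
- clamp_bar (a point): Middle of the round cross-bar at the end of the clamp arm, 85 mm from the hinge. The bar is 12 mm thick, 70 mm long, along the block's y axis; the arm is 16 mm wide and 10 mm thick. To close the clamp, the bar can be hooked from behind (block's +x side) and drawn towards the block's -x.
- clamp_foot: Round rubber foot, 20 mm across, on a stem under the clamp arm, 58 mm from the hinge; origin: centre of the foot's underside. With the clamp shut it presses the blade at the block's x = -23 mm.
- tape: Roll of tape lying flat, 100 mm across, 25 mm high; bystander. Origin: centre of underside.
- pod: Turned aluminium model pod standing upright, 68 mm across, 112 mm high, conical top; bystander. Origin: centre of underside.
- driver: Screwdriver lying on the bench; bystander.
Mind the look-alikes: they are no part of the job. There is more than one size of the blade; the one meant has the size given above.

How it is judged (in metres and radians):
On the way, in this order (a step that is already met when the one before it is completed fails the run):
1. the blade has pushed the hidden stop on by at least 1 mm, with the clamp still open (value of joint stop above 0.001 m and value of joint clamp above 1 rad), for 0.2 s.
2. the clamp's foot rests on the blade (value of joint clamp below 0.08 rad and contact force between clamp_foot and blade above 0.3 N), for 0.2 s.
At the end, for the whole second after the job is handed in: The stop has been pushed on by 1 to 6 mm; the blade lies at rest in the slot, its tip at least 52 mm inside the mouth and straight within 0.12 rad; the clamp is down (below 0.08 rad) with its foot pressing on the blade (all of step 2 and value of joint stop between 0.001 and 0.006 m and x of blade_tip in the frame of slot_mouth above 0.052 m and angle between the x axis of blade and the x axis of block, either way round below 0.12 rad and linear speed of blade below 0.01 m/s); the robot touches nothing.
It fails at once if the tape roll, the pod or the screwdriver is shifted by more than 15 mm (distance of any of tape, pod, driver from where it was at the start of the episode above 0.015 m).
It also fails if it takes over 59 s, if anything falls off the work surface, if the arm or the gripper's body presses on something with over 40 N, if the wrist force passes 120 N, or if a joint passes its speed limit or range.

## Working session

There is one attempt and no reset: what is moved stays moved. The work goes in short steps, Python scripts to look and compute and a tool call to move; the robot and the scene stay as the last step left them, time stands still between calls to the robot, and variables do not carry over. Pictures are saved under pics/ and viewed, and the job is handed in when it is done.

Besides the shell and the picture viewer there is one more tool, called after ">>>" in YAML: its name, and indented under it one key for each argument. carry_out: Moves the arm, as the interface text tells. Its arguments: {"type":"object","properties":{"plan":{"type":"array"},"fingers":{"type":"number"},"force":{"type":"number"}},"required":["plan"]}

```bash
mkdir -p pics; ls
python3 - <<'E'
from plant import r
import cv2
for n in("scene","top"):
    cv2.imwrite(f"pics/{n}0.png",r.capture(n)[:,:,::-1]); print(r.camera_model(n))
print(r.get_state(), r.grasp_offset)
E
```

```text
pics
{'fov_y': 53.332315050501165, 'cx': 278.41314849649115, 'cy': 217.53924285476737, 'k1': 0.005783313088856103, 'R': array([[-0.36312765,  0.93166666,  0.01164267],
       [ 0.76728125,  0.30609897, -0.56354494],
       [-0.52859984, -0.19570555, -0.82600336]]), 't': array([ 0.17493549, -0.43004137,  1.2332403 ])}
{'fov_y': 57.85988913421869, 'cx': 282.40731712485854, 'cy': 214.7374374945773, 'k1': 0.025464241130866563, 'R': array([[-0.02725836, -0.9995815 , -0.00968566],
       [-0.98718458,  0.02844186, -0.15702758],
       [ 0.15723735,  0.00528122, -0.98754672]]), 't': array([0.05476174, 0.57051247, 0.68069539])}
{'time_s': 0.1, 'joints': array([-4.78944316e+01,  2.05830497e+01,  6.40394175e-01, -1.73140322e-02,
       -7.01355360e+01, -1.65061825e+01]), 'qd': array([-0.03875299, -0.04147231,  0.153046  ,  0.02768387, -0.07872793,
       -0.05695323]), 'joint_torque': array([-1.03068956e-03, -5.84162271e+01,  2.93751866e+01,  7.01559573e+00,
        1.01776875e-02, -6.05067135e-05]), 'tcp_pos': array([ 0.2914227 , -0.60834788,  0.20577647]), 'eef_rot': array([ 1.79920406e+02, -6.61089168e-03, -1.54406504e+02]), 'contact_force': array([-0.64090893,  0.52434661, -0.63699983]), 'moment': array([ 0.04682079, -0.00810593,  0.00159873]), 'gripper_width': 0.08742347946435132} -0.0188
```

View pics/scene0.png

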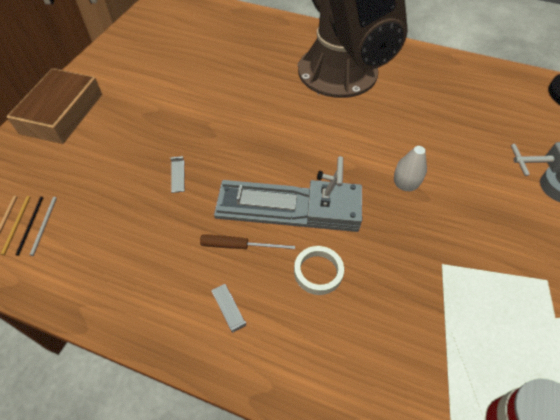

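View pics/top0.png

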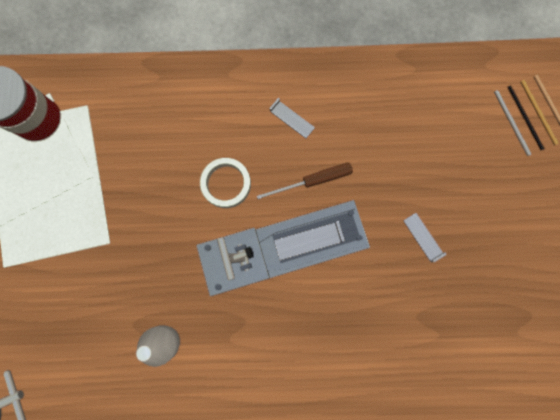

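Run:
```python
import cv2
a=cv2.imread("pics/top0.png")[190:305,190:380]; cv2.imwrite("pics/topc.png",cv2.resize(a,None,fx=4,fy=4,interpolation=cv2.INTER_CUBIC))
a=cv2.imread("pics/scene0.png")[145:240,205:375]; cv2.imwrite("pics/scenec.png",cv2.resize(a,None,fx=4.5,fy=4.5,interpolation=cv2.INTER_CUBIC))
```

```text
(no output)
```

View pics/topc.png

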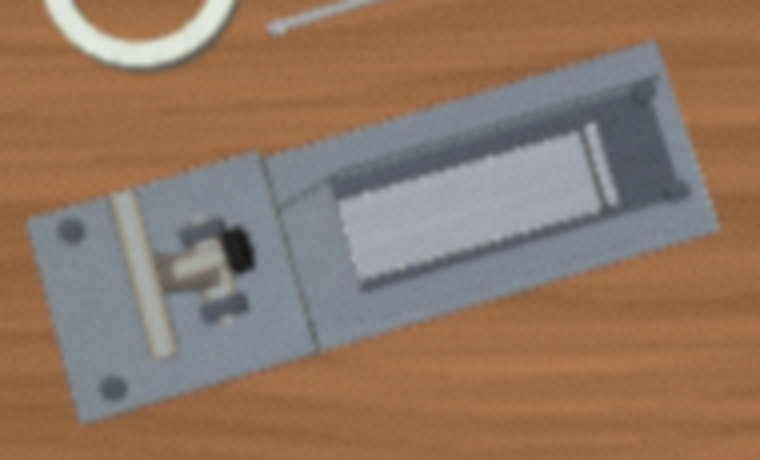

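View pics/scenec.png

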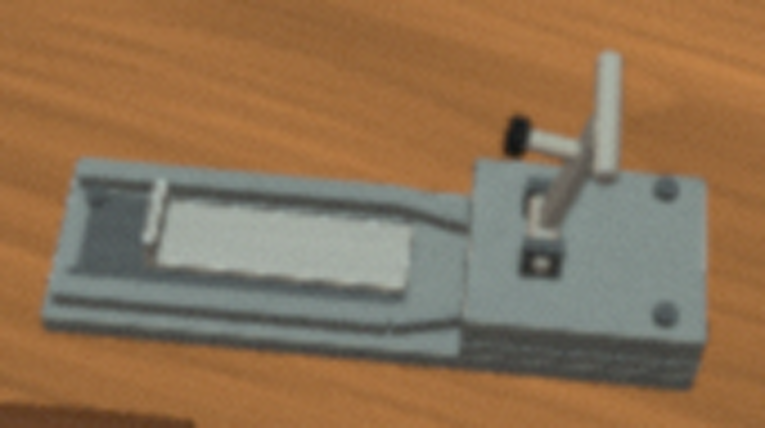

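Candidates for the blade are top-view (315,240) on the bed, and (292,118) and (425,238) loose on the bench. The one on the bed between the fences, tab at its tail away from the slot, fits; I'll check its size while measuring.

```bash
cat > h.py <<'E'
import numpy as np, cv2
from plant import r
def ray(n,uv):
    m=r.camera_model(n); f=210/np.tan(np.radians(m['fov_y']/2))
    p=np.array([(uv[0]-m['cx'])/f,(uv[1]-m['cy'])/f]); q=p.copy()
    for _ in range(20): q=p/(1+m['k1']*(q@q))
    R=np.array(m['R']); return -R.T@m['t'], R.T@np.array([q[0],q[1],1])
def plane(n,uv,z):
    o,d=ray(n,uv); return o+d*(z-o[2])/d[2]
def two(a,b):
    o1,d1=ray("top",a);o2,d2=ray("scene",b)
    s=np.linalg.lstsq(np.c_[d1,-d2],o2-o1,rcond=None)[0]
    p,q=o1+s[0]*d1,o2+s[1]*d2
    return (p+q)/2,np.linalg.norm(p-q)
def proj(n,X):
    m=r.camera_model(n); f=210/np.tan(np.radians(m['fov_y']/2))
    c=np.array(m['R'])@X+m['t']; q=c[:2]/c[2]; q=q*(1+m['k1']*(q@q)); return q*f+[m['cx'],m['cy']]
def T(c): return (190+c[0]/4-.375,190+c[1]/4-.375)
def S(c): return (205+c[0]/4.5-.39,145+c[1]/4.5-.39)
E
python3 - <<'E'
from h import *
np.set_printoptions(precision=4,suppress=True)
B=dict(t=[plane("top",T(c),.045) for c in[(28,218),(258,152),(318,350),(80,423)]],
 s=[plane("scene",S(c),.045) for c in[(707,182),(474,160),(464,325),(703,340)]])
for k,v in B.items():
    print(k,*v); 
print("fence end t",plane("top",T((658,40)),.025),plane("top",T((718,230)),.025))
print("fence end s",plane("scene",S((82,160)),.025),plane("scene",S((44,320)),.025))
print("blade t",*[plane("top",T(c),.021) for c in[(342,200),(362,280),(580,132),(602,212)]])
print("tab t",*[plane("top",T(c),.037) for c in[(585,125),(598,123),(620,203),(606,209)]])
print("blade s tip",*[plane("scene",S(c),.021) for c in[(410,222),(405,297)]], 'tab s',*[plane("scene",S(c),.037) for c in[(154,180),(167,181),(146,245),(158,247)]])
print("bar", two(T((122,192)),S((608,55))),two(T((165,356)),S((606,175))))
E
```

```text
t [0.5203 0.2024 0.045 ] [0.5486 0.0932 0.045 ] [0.455  0.0667 0.045 ] [0.4248 0.1774 0.045 ]
s [0.4277 0.1783 0.045 ] [0.4575 0.0662 0.045 ] [0.554  0.0942 0.045 ] [0.5205 0.201  0.045 ]
fence end t [ 0.6012 -0.1033  0.025 ] [ 0.5069 -0.1269  0.025 ]
fence end s [ 0.5162 -0.1244  0.025 ] [ 0.6129 -0.0984  0.025 ]
blade t [0.5268 0.0545 0.021 ] [0.4877 0.0457 0.021 ] [ 0.557  -0.0633  0.021 ] [ 0.5175 -0.0721  0.021 ]
tab t [ 0.5582 -0.0637  0.037 ] [ 0.559 -0.07   0.037] [ 0.5202 -0.0785  0.037 ] [ 0.5175 -0.0717  0.037 ]
blade s tip [0.4884 0.0445 0.021 ] [0.5328 0.058  0.021 ] tab s [ 0.5229 -0.0801  0.037 ] [ 0.5211 -0.0738  0.037 ] [ 0.5614 -0.067   0.037 ] [ 0.5604 -0.061   0.037 ]
bar (array([0.5148, 0.1305, 0.2059]), np.float64(0.00037986265139396374)) (array([0.4548, 0.1338, 0.0612]), np.float64(0.003709122080182842))
```

```bash
cat >> h.py <<'E'
ANG=0;ORG=None
def setpose(o,a):
    global ORG,RB; ORG=np.array([o[0],o[1],0]); c,s=np.cos(a),np.sin(a); RB=np.array([[c,-s,0],[s,c,0],[0,0,1]])
def b2w(p): return ORG+RB@np.array(p,float)
def w2b(p): return RB.T@(np.array(p,float)-ORG)
E
python3 - <<'E'
from h import *
from scipy.optimize import least_squares
np.set_printoptions(precision=4,suppress=True)
L=[("top",T(c),b) for c,b in zip([(28,218),(258,152),(318,350),(80,423),(658,40),(718,230)],[(.115,-.05,.045),(0,-.05,.045),(0,.05,.045),(.115,.05,.045),(-.205,-.05,.02),(-.205,.05,.02)])]
L+=[("scene",S(c),b) for c,b in zip([(707,182),(474,160),(464,325),(703,340)],[(.115,.05,.045),(0,.05,.045),(0,-.05,.045),(.115,-.05,.045)])]
import h
def res(p):
    h.setpose(p[:2],p[2]); return np.concatenate([proj(n,b2w(b))-uv for n,uv,b in L])
s=least_squares(res,[.505,.08,np.radians(105)],loss='soft_l1'); print(s.x,np.degrees(s.x[2])); print(s.fun.reshape(-1,2))
h.setpose(s.x[:2],s.x[2])
print("blade t",*[w2b(plane("top",T(c),.021)) for c in[(342,200),(362,280),(580,132),(602,212)]])
print("tab t",*[w2b(plane("top",T(c),.037)) for c in[(585,125),(598,123),(620,203),(606,209)]])
print("blade s tip",*[w2b(plane("scene",S(c),.021)) for c in[(410,222),(405,297)]], 'tab s',*[w2b(plane("scene",S(c),.037)) for c in[(154,180),(167,181),(146,245),(158,247)]])
for a,b in(((122,192),(606,175)),((165,356),(608,55))):
    p,e=two(T(a),S(b)); print("bar",p,w2b(p),e)
print(b2w((-.19,0,0)))
open('h.py','a').write(f"\nsetpose({list(s.x[:2])},{s.x[2]})\n")
E
```

```text
[0.5026 0.0797 1.8323] 104.98341289122881
[[-0.7251 -0.4485]
 [ 0.2838 -1.2281]
 [-0.0466  0.3453]
 [-0.2617  0.1286]
 [ 0.5064 -0.9153]
 [ 1.689  -0.0978]
 [ 0.1817 -1.0694]
 [ 0.7155 -0.924 ]
 [-0.2065 -1.3261]
 [ 1.1681  0.6413]]
blade t [-0.0307 -0.0168  0.021 ] [-0.029   0.0232  0.021 ] [-0.1522 -0.0156  0.021 ] [-0.1504  0.0249  0.021 ]
tab t [-0.153  -0.0166  0.037 ] [-0.1592 -0.0157  0.037 ] [-0.1574  0.0239  0.037 ] [-0.1501  0.0248  0.037 ]
blade s tip [-0.0303  0.0229  0.021 ] [-0.0288 -0.0235  0.021 ] tab s [-0.1596  0.0217  0.037 ] [-0.1531  0.0219  0.037 ] [-0.1569 -0.0189  0.037 ] [-0.1509 -0.0194  0.037 ]
bar [0.5216 0.1411 0.1412] [ 0.0544 -0.0342  0.1412] 0.0006341104225850452
bar [0.455  0.1229 0.1424] [0.054  0.0349 0.1424] 0.0022259287818952498
[ 0.5518 -0.1038  0.    ]
```

>>> carry_out:
  plan:
    - [0.0143,0.0286,0,0,0,0.077]
    - [0.0143,0.0286,0,0,0,0.077]
    - [0.0143,0.0286,0,0,0,0.077]
    - [0.0143,0.0286,0,0,0,0.077]
    - [0.0143,0.0286,0,0,0,0.077]
    - [0.0143,0.0286,0,0,0,0.077]
    - [0.0143,0.0286,0,0,0,0.077]
    - [0.0143,0.0286,0,0,0,0.077]
    - [0.0143,0.0286,0,0,0,0.077]
    - [0.0143,0.0286,0,0,0,0.077]
    - [0.0143,0.0286,0,0,0,0.077]
    - [0.0143,0.0286,0,0,0,0.077]
  fingers: 1
  force: 30

```text
time_s: 1.1
tcp_pos: [0.4615, -0.2523, 0.1987]
eef_rot: [179.3, -0.1, -99.7]
contact_force: [0.0, 0.5, 0.1]
gripper_width: 0.0133
```

>>> carry_out:
  plan:
    - [0.0146,0.0264,0,0,0,0.072]
    - [0.0146,0.0264,0,0,0,0.072]
    - [0.0146,0.0264,0,0,0,0.072]
    - [0.0146,0.0264,0,0,0,0.072]
    - [0.0146,0.0264,0,0,0,0.072]
    - [0.0146,0.0264,0,0,0,0.072]
    - [0,0,0,0,0,0]

```text
time_s: 1.68
tcp_pos: [0.5525, -0.0802, 0.1974]
eef_rot: [179.2, 0.0, -73.1]
contact_force: [0.8, -1.5, -0.0]
gripper_width: 0.0004
```

```bash
cat > go.py <<'E'
# usage: go.py bx by z  -> remaining world shift and turn
import sys
from h import *
from scipy.spatial.transform import Rotation as Ro
np.set_printoptions(precision=4,suppress=True)
s=r.get_state(); p=np.array(s['tcp_pos']); 
cur=Ro.from_euler('xyz',s['eef_rot'],degrees=True); tgt=Ro.from_euler('xyz',[180,0,np.degrees(1.8323)-180],degrees=True)
print("t",s['time_s'],"block",w2b(p),"Fblock",RB.T@np.array(s['contact_force']),"w",s['gripper_width'])
if len(sys.argv)>1: print("shift",b2w([float(x) for x in sys.argv[1:4]])-p,"turn",(tgt*cur.inv()).as_rotvec())
E
python3 go.py -.18 0 .06
```

```text
t 1.6833 block [-0.1674 -0.0068  0.1974] Fblock [-1.6324 -0.4135 -0.0246] w 0.00044262175408304024
shift [-0.0033 -0.0139 -0.1374] turn [ 0.0036 -0.0129 -0.0333]
```

>>> carry_out:
  plan:
    - [-0.0033,-0.0139,0,0.0036,-0.0129,-0.0333]
    - [0,0,-0.03,0,0,0]
    - [0,0,-0.03,0,0,0]
    - [0,0,-0.03,0,0,0]
    - [0,0,-0.03,0,0,0]
    - [0,0,0,0,0,0]
    - [0,0,0,0,0,0]

```text
time_s: 2.27
tcp_pos: [0.5482, -0.0958, 0.0745]
eef_rot: [-179.8, -0.0, -75.3]
contact_force: [0.5, 1.3, 1.2]
gripper_width: 0.0005
```

```bash
python3 go.py -.18 0 .0225;python3 - <<'E'
from h import *
for n in("scene","top"):
    a=r.capture(n)[:,:,::-1]; a=a[180:310,180:390] if n=="top" else a[120:250,190:400]
    cv2.imwrite(f"pics/{n}1.png",cv2.resize(a,None,fx=3.5,fy=3.5))
E
```

```text
t 2.2667 block [-0.1813  0.0014  0.0745] Fblock [ 1.1369 -0.8124  1.1627] w 0.0004748412979826756
shift [ 0.001   0.0016 -0.052 ] turn [-0.0002  0.0039  0.0046]
```

View pics/scene1.png

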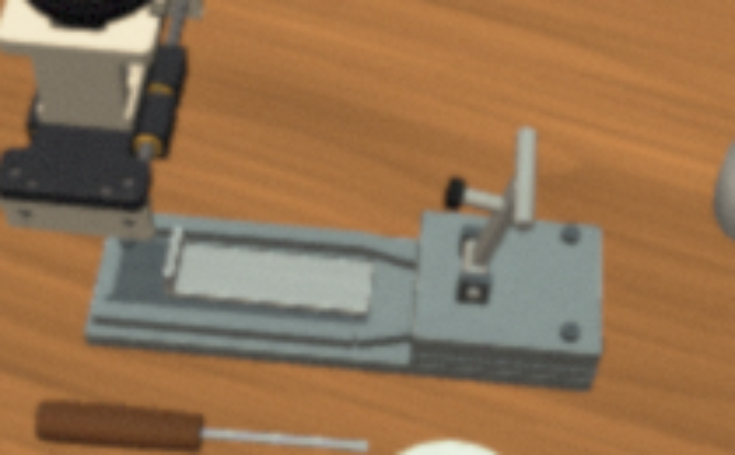

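View pics/top1.png

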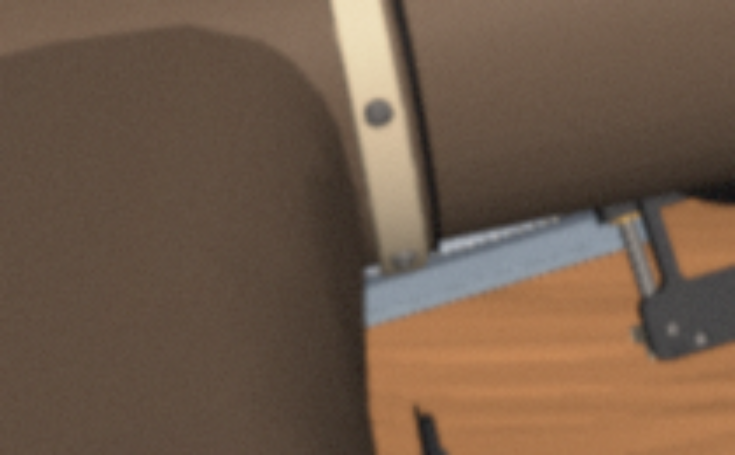

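Run:
```python
from h import *
for X in[(-.181,.001,.0745),(-.1905,-.02,.0745),(-.1715,-.02,.0745),(-.181,0,.14)]: print((proj("scene",b2w(X))-[190,120])*3.5)
```

```text
[127.00299122 210.71184483]
[105.34277768 235.88938777]
[136.24108578 238.82192826]
[116.32655249 139.78933153]
```

>>> carry_out:
  plan:
    - [0.001,0.001,-0.01,0,0.004,0.0046]
    - [0,0,-0.01,0,0,0]
    - [0,0,-0.01,0,0,0]
    - [0,0,-0.008,0,0,0]
    - [0,0,-0.006,0,0,0]
    - [0,0,-0.003,0,0,0]
    - [0,0,0,0,0,0]
    - [0,0,0,0,0,0]

```text
time_s: 3.03
tcp_pos: [0.5537, -0.0943, 0.0292]
eef_rot: [-179.4, -0.1, -75.0]
contact_force: [-0.2, 0.4, 0.3]
gripper_width: 0.0001
```

```bash
python3 go.py -.170 0 .0215
```

```text
t 3.0333 block [-0.1813 -0.0043  0.0292] Fblock [0.4003 0.0625 0.3271] w 0.00012654474467583052
shift [-0.0071  0.0098 -0.0077] turn [-0.0016  0.0104 -0.0007]
```

>>> carry_out:
  plan:
    - [-0.0042,-0.001,-0.004,0,0.008,0]
    - [0,0,-0.004,0,0,0]
    - [0,0,0,0,0,0]
    - [0,0,0,0,0,0]

```text
time_s: 3.37
tcp_pos: [0.5495, -0.0953, 0.021]
eef_rot: [-179.8, 0.1, -75.0]
contact_force: [-0.3, 0.2, -0.1]
gripper_width: 0.0005
```

```bash
python3 go.py -.170 0 .0205
```

```text
t 3.3667 block [-0.1812 -0.      0.021 ] Fblock [ 0.3085  0.2442 -0.075 ] w 0.00054084378776585
shift [-0.0029  0.0108 -0.0005] turn [-0.0017  0.0025 -0.0009]
```

>>> carry_out:
  plan:
    - [-0.0013,0.0048,0,0,0,0]
    - [-0.0013,0.0048,0,0,0,0]
    - [-0.0013,0.0048,0,0,0,0]
    - [-0.0013,0.0048,0,0,0,0]
    - [-0.0013,0.0048,0,0,0,0]
    - [0,0,0,0,0,0]

```text
time_s: 3.87
tcp_pos: [0.5427, -0.0687, 0.0217]
eef_rot: [-179.8, 0.1, -75.0]
contact_force: [-1.0, 0.7, 0.4]
gripper_width: 0.0002
```

```bash
python3 go.py -.14 0 .0205
```

```text
t 3.8667 block [-0.1537 -0.0003  0.0217] Fblock [0.9612 0.7493 0.3681] w 0.00019173346452325252
shift [-0.0038  0.0131 -0.0012] turn [-0.0019  0.0038 -0.0006]
```

>>> carry_out:
  plan:
    - [-0.0013,0.0048,-0.0005,0,0.003,0]
    - [-0.0013,0.0048,0,0,0,0]
    - [-0.0013,0.0048,0,0,0,0]
    - [-0.0013,0.0048,0,0,0,0]
    - [-0.0013,0.0048,0,0,0,0]
    - [0,0,0,0,0,0]
    - [0,0,0,0,0,0]

```text
time_s: 4.45
tcp_pos: [0.5356, -0.0412, 0.0215]
eef_rot: [-179.9, 0.1, -74.9]
contact_force: [0.4, -0.5, -0.3]
gripper_width: 0.0003
```

```bash
python3 go.py -.12 0 .0205;python3 - <<'E'
from h import *
for n in("scene",):
    a=r.capture(n)[:,:,::-1]; a=a[120:250,190:400]
    cv2.imwrite(f"pics/{n}2.png",cv2.resize(a,None,fx=3.5,fy=3.5))
E
```

```text
t 4.45 block [-0.1253 -0.0006  0.0215] Fblock [-0.5495 -0.2855 -0.3011] w 0.0002929481580378946
shift [-0.0019  0.005  -0.001 ] turn [-0.002   0.0011 -0.002 ]
```

View pics/scene2.png

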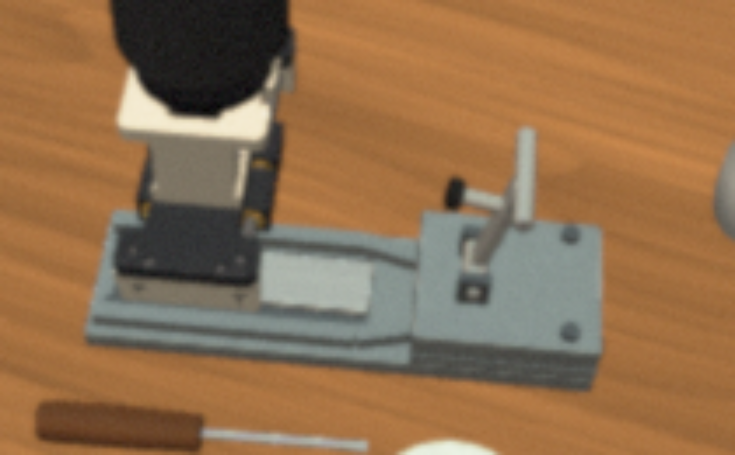

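Run:
```python
from h import *
for X in[(-.125,0,.0215),(-.125,0,.087),(-.155,.02,.037),(-.155,-.02,.037),(-.164,.09,.087),(-.164,-.09,.087),(-.086,-.09,.087),(-.086,.09,.087),(-.03,0,.021)]: print(X,(proj("scene",b2w(X))-[190,120])*3.5)
s=r.get_state(); print(s['joints'],s['tcp_pos'],s['eef_rot'])
a=r.capture("top")[:,:,::-1]; a=a[150:330,150:450]
cv2.imwrite(f"pics/top2.png",cv2.resize(a,None,fx=2.6,fy=2.6))
a=r.capture("scene")[:,:,::-1]; a=a[0:250,150:400]
cv2.imwrite(f"pics/scene2b.png",cv2.resize(a,None,fx=2.4,fy=2.4))
```

```text
(-0.125, 0, 0.0215) [220.29325387 272.54394933]
(-0.125, 0, 0.087) [216.10834581 207.40559884]
(-0.155, 0.02, 0.037) [177.59872182 228.88023005]
(-0.155, -0.02, 0.037) [167.3702555  278.43263924]
(-0.164, 0.09, 0.087) [176.32180065  93.89429028]
(-0.164, -0.09, 0.087) [125.74678557 321.95601908]
(-0.086, -0.09, 0.087) [260.89067181 335.18226526]
(-0.086, 0.09, 0.087) [297.09848268 104.71059248]
(-0.03, 0, 0.021) [367.46024447 287.10382397]
[ 16.43886765  18.95573273 -29.68574333  -0.14465001 -41.26497902
  -1.23862399] [ 0.53560949 -0.04124952  0.02144192] [-1.79908634e+02  9.75779526e-02 -7.49083294e+01]
```

View pics/scene2b.png

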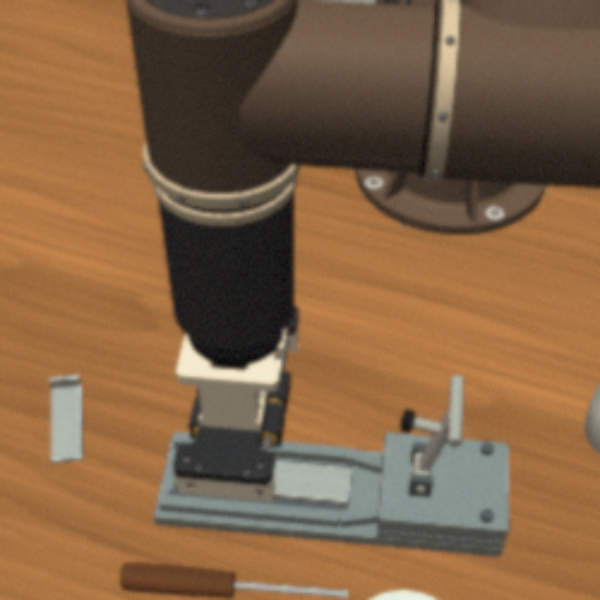

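View pics/top2.png

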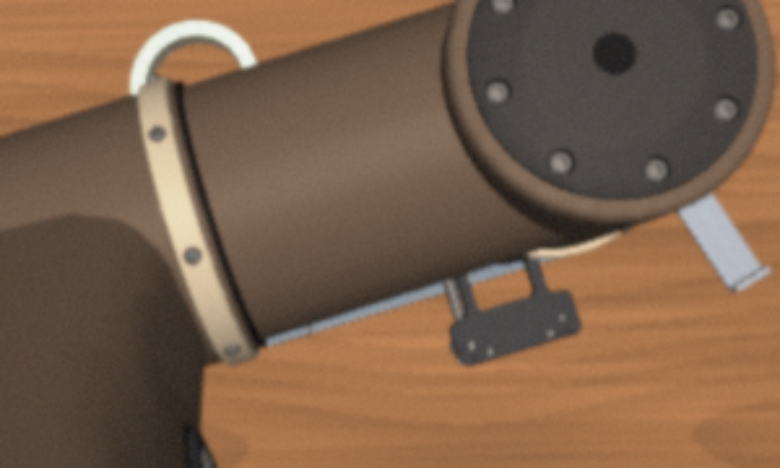

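```bash
python3 - <<'E'
from h import *
np.set_printoptions(precision=4,suppress=True)
for z in(.07,.087,.12,.15):
    print(z,"bracket top",w2b(plane("top",(150+451/2.6,150+345/2.6),z)),w2b(plane("top",(150+580/2.6,150+300/2.6),z)),"scene low corners",w2b(plane("scene",(190+118/3.5,120+300/3.5),z)),w2b(plane("scene",(190+256/3.5,120+308/3.5),z)))
E
python3 go.py
```

```text
0.07 bracket top [-0.0919  0.0867  0.07  ] [-0.1866  0.0828  0.07  ] scene low corners [-0.1751 -0.0633  0.07  ] [-0.0931 -0.0594  0.07  ]
0.087 bracket top [-0.0904  0.0859  0.087 ] [-0.1828  0.0821  0.087 ] scene low corners [-0.1712 -0.0752  0.087 ] [-0.0912 -0.0714  0.087 ]
0.12 bracket top [-0.0876  0.0844  0.12  ] [-0.1754  0.0808  0.12  ] scene low corners [-0.1637 -0.0984  0.12  ] [-0.0876 -0.0948  0.12  ]
0.15 bracket top [-0.085   0.0831  0.15  ] [-0.1687  0.0796  0.15  ] scene low corners [-0.1569 -0.1195  0.15  ] [-0.0842 -0.116   0.15  ]
t 4.6 block [-0.1257 -0.0005  0.0214] Fblock [0.1124 0.4356 0.335 ] w 0.00015507571727174137
```

>>> carry_out:
  plan:
    - [0,0,-0.0015,0,0,0]
    - [0,0,0,0,0,0]

```text
time_s: 4.77
tcp_pos: [0.5358, -0.0419, 0.0198]
eef_rot: [-179.9, 0.1, -75.0]
contact_force: [-0.1, -0.1, -1.2]
gripper_width: 0.0005
```

>>> carry_out:
  plan:
    - [0,0,-0.0015,0,0,0]
    - [0,0,0,0,0,0]

```text
time_s: 4.93
tcp_pos: [0.5357, -0.0423, 0.018]
eef_rot: [-179.9, 0.1, -75.0]
contact_force: [-1.1, -0.0, 0.1]
gripper_width: 0.0006
```

No contact at z = 0.018, although the blade's top is at 0.021, and the blade did not move. The readings and the picture disagree. I'll lift, open the fingers and look at where the fingertips really are.

>>> carry_out:
  plan:
    - [0,0,0.02,0,0,0]
    - [0,0,0.03,0,0,0]
    - [0,0,0.03,0,0,0]
    - [0,0,0,0,0,0]

```text
time_s: 5.27
tcp_pos: [0.5333, -0.0435, 0.0984]
eef_rot: [179.7, 0.1, -75.1]
contact_force: [-0.1, 1.2, 0.2]
gripper_width: 0.0003
```

>>> carry_out:
  plan:
    - [0,0,0,0,0,0]
    - [0,0,0,0,0,0]
    - [0,0,0,0,0,0]
    - [0,0,0,0,0,0]
    - [0,0,0,0,0,0]
    - [0,0,0,0,0,0]
    - [0,0,0,0,0,0]
    - [0,0,0,0,0,0]
  fingers: -1

```text
time_s: 5.93
tcp_pos: [0.5322, -0.0439, 0.0965]
eef_rot: [179.6, 0.1, -75.1]
contact_force: [0.1, -0.3, -0.6]
gripper_width: 0.0477
```

```bash
python3 go.py -.18 0 .09
python3 - <<'E'
from h import *
a=r.capture("scene")[:,:,::-1]; a=a[70:250,170:400]
cv2.imwrite(f"pics/scene3.png",cv2.resize(a,None,fx=3.3,fy=3.3))
s=r.get_state(); p=w2b(s['tcp_pos'])
for dy in(-.044,-.065,.065): print((proj("scene",b2w(p+[0,dy,0]))-[170,70])*3.3)
E
```

```text
t 5.9333 block [-0.1271  0.0034  0.0965] Fblock [-0.3005 -0.0231 -0.5625] w 0.04773284294838914
shift [ 0.017  -0.0502 -0.0065] turn [ 0.0003 -0.008   0.0016]
[256.27781888 400.78215514]
[251.09016644 427.73475052]
[281.059077   271.99169528]
```

View pics/scene3.png

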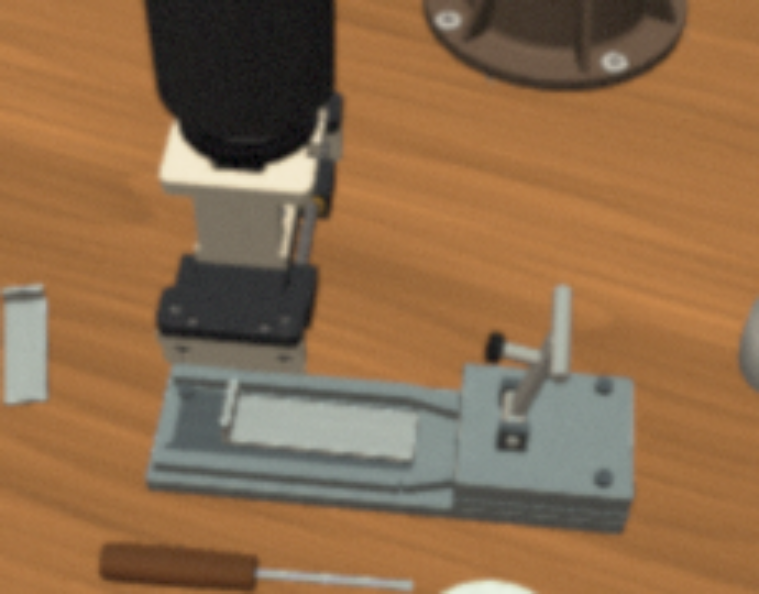

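>>> carry_out:
  plan:
    - [0,0,0,0,0,0.1]
    - [0,0,0,0,0,0.1]
    - [0,0,0,0,0,0.1]
    - [0,0,0,0,0,0.1]
    - [0,0,0,0,0,0.1]
    - [0,0,0,0,0,0.1]
    - [0,0,0,0,0,0.1]
    - [0,0,0,0,0,0.1]
  fingers: -1

```text
time_s: 6.65
tcp_pos: [0.5318, -0.044, 0.0953]
eef_rot: [179.4, 0.1, -27.3]
contact_force: [0.4, 0.2, -0.1]
gripper_width: 0.0878
```

```bash
python3 go.py -.18 0 .09
python3 - <<'E'
from h import *
from scipy.spatial.transform import Rotation as Ro
s=r.get_state(); R=Ro.from_euler('xyz',s['eef_rot'],degrees=True).as_matrix(); p=np.array(s['tcp_pos']); print(s['gripper_width'],p,s['eef_rot'])
for n,o,sz in(("scene",(170,70),(230,180)),("top",(230,150),(230,180))):
    a=r.capture(n)[:,:,::-1]; a=a[o[1]:o[1]+sz[1],o[0]:o[0]+sz[0]]
    a=cv2.resize(a,None,fx=3.3,fy=3.3)
    for q in[(0,.044,0),(0,-.044,0),(0,.065,0),(0,-.065,0)]:
        u=(proj(n,p+R@np.array(q))-o)*3.3; cv2.circle(a,(int(u[0]),int(u[1])),3,(0,0,255),-1)
    cv2.imwrite(f"pics/{n}4.png",a)
E
```

```text
t 6.65 block [-0.1271  0.0038  0.0953] Fblock [ 0.1393 -0.4166 -0.0792] w 0.08778234523561658
shift [ 0.0173 -0.0501 -0.0053] turn [ 0.0042 -0.0095 -0.832 ]
0.08778234523561658 [ 0.53183543 -0.04403134  0.09528951] [ 1.79442236e+02  1.49385447e-01 -2.73490529e+01]
```

View pics/scene4.png

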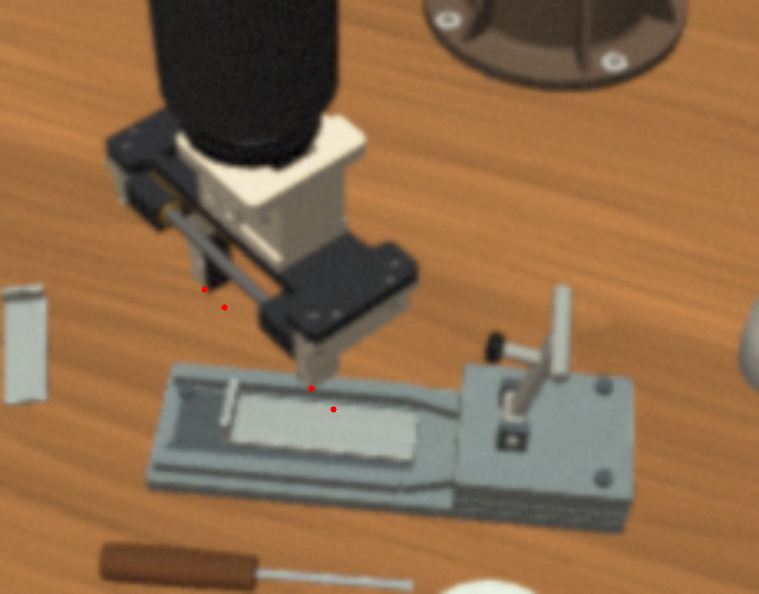

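View pics/top4.png

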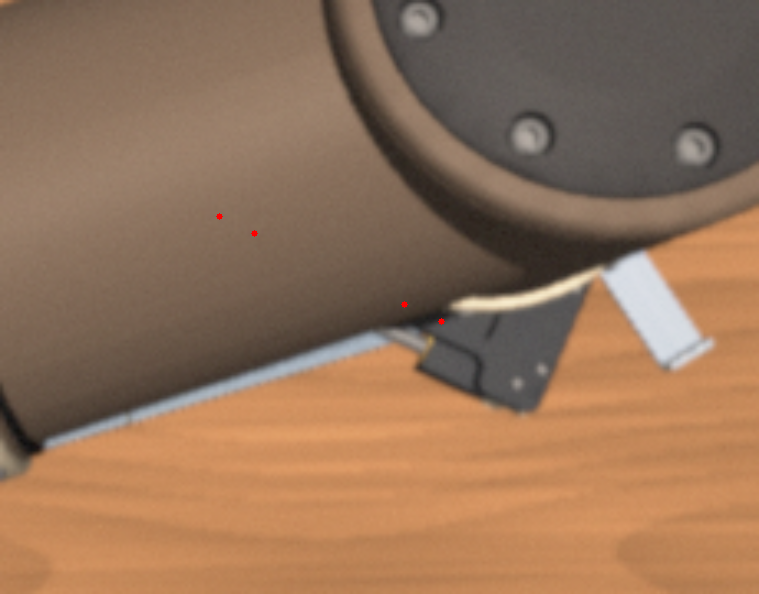

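Run:
```python
from h import *
from scipy.spatial.transform import Rotation as Ro
s=r.get_state(); R=Ro.from_euler('xyz',s['eef_rot'],degrees=True).as_matrix(); p=np.array(s['tcp_pos'])
a=r.capture("scene")[:,:,::-1]; o=(215,125); a=cv2.resize(a[125:200,215:310],None,fx=8,fy=8,interpolation=cv2.INTER_CUBIC)
for z,c in((0,(0,0,255)),(-.01,(0,255,255)),(-.02,(0,255,0))):
  for sy in(1,-1):
    for q in[(.0095,.044,z),(-.0095,.044,z),(-.0095,.065,z),(.0095,.065,z)]:
        u=(proj("scene",p+R@(np.array(q)*[1,sy,1]))-o+.5)*8; cv2.circle(a,(int(u[0]),int(u[1])),3,c,-1)
cv2.imwrite("pics/z4.png",a)
```

```text
(no output)
```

View pics/z4.png

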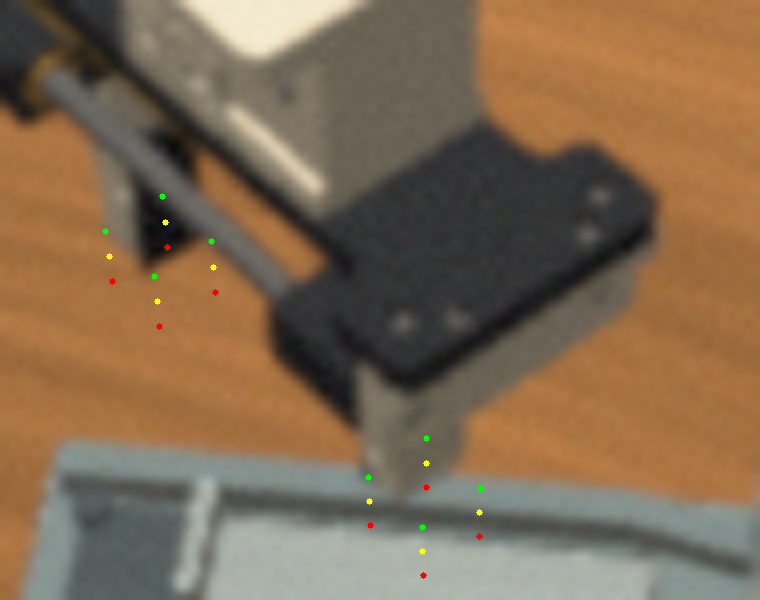

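The near fingertip is at about (400,500) in the zoom, but at the reported pose it should be near (423,575). So the fingertips really sit about 20 to 30 mm above the reported TCP height. I'll go back behind the tab and touch down on the bed carefully to calibrate.

>>> carry_out:
  plan:
    - [0.0022,-0.0063,0,0,0,-0.104]
    - [0.0022,-0.0063,0,0,0,-0.104]
    - [0.0022,-0.0063,0,0,0,-0.104]
    - [0.0022,-0.0063,0,0,0,-0.104]
    - [0.0022,-0.0063,0,0,0,-0.104]
    - [0.0022,-0.0063,0,0,0,-0.104]
    - [0.0022,-0.0063,0,0,0,-0.104]
    - [0.0022,-0.0063,0,0,0,-0.104]
    - [0,0,0,0,0,0]
  fingers: 1

```text
time_s: 7.55
tcp_pos: [0.5501, -0.0961, 0.0951]
eef_rot: [179.4, 0.1, -79.9]
contact_force: [-0.7, 0.4, -0.4]
gripper_width: 0.0332
```

```bash
python3 go.py -.182 0 .04
```

```text
t 7.55 block [-0.1821 -0.0004  0.0951] Fblock [ 0.6106  0.5436 -0.3629] w 0.033190689832665016
shift [-0.0004  0.     -0.0551] turn [-0.0003 -0.0105  0.0847]
```

>>> carry_out:
  plan:
    - [0,0,-0.015,0,-0.01,0.085]
    - [0,0,-0.02,0,0,0]
    - [0,0,-0.02,0,0,0]
    - [0,0,-0.015,0,0,0]
    - [0,0,0,0,0,0]
    - [0,0,0,0,0,0]

```text
time_s: 8.05
tcp_pos: [0.5511, -0.0956, 0.0241]
eef_rot: [-179.8, -0.0, -74.6]
contact_force: [0.6, 0.6, 1.1]
gripper_width: 0.0009
```

```bash
python3 go.py -.182 0 .012
```

```text
t 8.05 block [-0.1819 -0.0015  0.0241] Fblock [ 0.458  -0.7012  1.1122] w 0.0008646737864479538
shift [-0.0014 -0.0005 -0.0121] turn [-0.0004  0.0034 -0.0065]
```

>>> carry_out:
  plan:
    - [-0.0014,-0.0005,-0.004,0,0.003,-0.006]
    - [0,0,-0.003,0,0,0]
    - [0,0,-0.002,0,0,0]
    - [0,0,0,0,0,0]

```text
time_s: 8.38
tcp_pos: [0.5512, -0.0955, 0.017]
eef_rot: [-179.8, -0.0, -74.9]
contact_force: [-0.1, -0.4, -0.0]
gripper_width: 0.0005
```

>>> carry_out:
  plan:
    - [0,0,-0.002,0,0,0]
    - [0,0,-0.002,0,0,0]
    - [0,0,0,0,0,0]

```text
time_s: 8.63
tcp_pos: [0.5522, -0.0954, 0.014]
eef_rot: [-179.7, -0.0, -74.9]
contact_force: [0.3, 0.2, 0.5]
gripper_width: 0.0005
```

>>> carry_out:
  plan:
    - [0,0,-0.002,0,0,0]
    - [0,0,-0.002,0,0,0]
    - [0,0,0,0,0,0]

```text
time_s: 8.88
tcp_pos: [0.5525, -0.0954, 0.0099]
eef_rot: [-179.6, -0.0, -74.9]
contact_force: [0.7, -0.1, -0.0]
gripper_width: 0.0004
```

>>> carry_out:
  plan:
    - [-0.0015,0,-0.003,0,0.005,0]
    - [0,0,-0.002,0,0,0]
    - [0,0,0,0,0,0]

```text
time_s: 9.13
tcp_pos: [0.5507, -0.0954, 0.0043]
eef_rot: [-179.9, 0.0, -74.9]
contact_force: [0.0, -0.9, -0.4]
gripper_width: 0.0004
```

>>> carry_out:
  plan:
    - [0,0,-0.002,0,0,0]
    - [0,0,-0.002,0,0,0]
    - [0,0,0,0,0,0]

```text
time_s: 9.38
tcp_pos: [0.5506, -0.0954, -0.0003]
eef_rot: [-179.9, 0.0, -74.9]
contact_force: [-0.4, -0.1, 0.3]
gripper_width: 0.0007
```

>>> carry_out:
  plan:
    - [0,0,-0.002,0,0,0]
    - [0,0,-0.001,0,0,0]
    - [0,0,0,0,0,0]

```text
time_s: 9.63
tcp_pos: [0.5506, -0.0955, -0.0038]
eef_rot: [-180.0, 0.0, -74.9]
contact_force: [0.7, 0.0, 0.4]
gripper_width: 0.0002
```

```bash
python3 go.py -.182 0 .0
python3 - <<'E'
from h import *
a=r.capture("scene")[:,:,::-1]; a=a[120:250,190:400]
cv2.imwrite(f"pics/scene5.png",cv2.resize(a,None,fx=3.5,fy=3.5))
E
```

```text
t 9.6333 block [-0.1816 -0.001  -0.0038] Fblock [-0.1524 -0.637   0.38  ] w 0.00015454670493167546
shift [-0.0009 -0.0006  0.0038] turn [-0.0009  0.0005 -0.0016]
```

View pics/scene5.png

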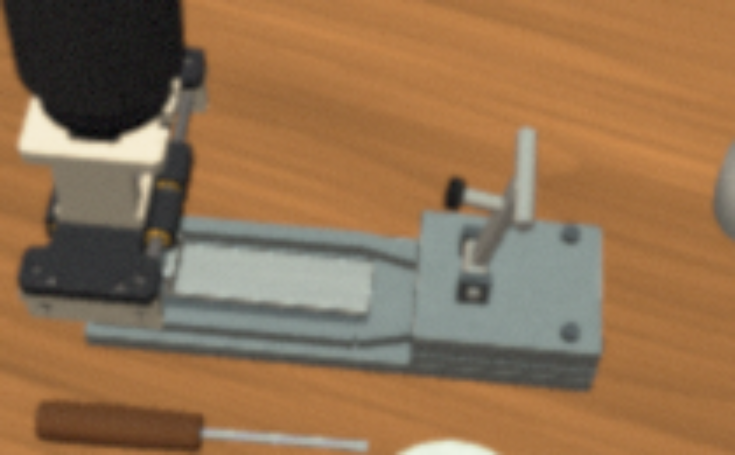

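>>> carry_out:
  plan:
    - [-0.0009,-0.0006,-0.003,0,0,0]
    - [0,0,-0.002,0,0,0]
    - [0,0,0,0,0,0]

```text
time_s: 9.93
tcp_pos: [0.551, -0.0956, -0.0038]
eef_rot: [-179.8, -0.0, -74.8]
contact_force: [-0.2, -0.6, -1.0]
gripper_width: 0.0003
```

>>> carry_out:
  plan:
    - [0,0,-0.0015,0,0,0]
    - [0,0,0,0,0,0]

```text
time_s: 10.1
tcp_pos: [0.5516, -0.0954, -0.0045]
eef_rot: [-179.7, -0.0, -74.8]
contact_force: [-1.0, -0.8, -0.1]
gripper_width: 0.0004
```

>>> carry_out:
  plan:
    - [0,0,-0.0015,0,0,0]
    - [0,0,0,0,0,0]

```text
time_s: 10.27
tcp_pos: [0.552, -0.0955, -0.0044]
eef_rot: [-179.6, -0.1, -74.7]
contact_force: [0.4, 0.7, -1.1]
gripper_width: 0.0001
```

```bash
python3 go.py -.182 0 .0
python3 - <<'E'
from h import *
np.set_printoptions(precision=3,suppress=True)
for i in range(1):
    s=r.get_state(); print(s)
E
```

```text
t 10.2667 block [-0.182  -0.0024 -0.0044] Fblock [ 0.606  -0.5876 -1.0613] w 0.00012814655038389557
shift [-0.0023 -0.0006  0.0044] turn [-0.0004  0.0064 -0.0053]
{'time_s': 10.2667, 'joints': array([ 10.244,  22.676, -28.358,   0.069, -38.6  ,   4.988]), 'qd': array([-0.076, -0.315,  0.145,  0.108, -0.07 , -0.013]), 'joint_torque': array([  0.07 , -51.844,  19.806,   4.758,  -0.102,   0.   ]), 'tcp_pos': array([ 0.552, -0.095, -0.004]), 'eef_rot': array([-179.639,   -0.075,  -74.715]), 'contact_force': array([ 0.411,  0.737, -1.061]), 'moment': array([-0.013,  0.145, -0.036]), 'gripper_width': 0.00012814655038389557}
```

>>> carry_out:
  plan:
    - [-0.002,-0.0006,0,0,0.006,0]
    - [0,0,-0.002,0,0,0]

```text
time_s: 10.43
tcp_pos: [0.5499, -0.0962, -0.005]
eef_rot: [180.0, -0.0, -74.7]
contact_force: [-15.6, 7.7, 48.6]
gripper_width: 0.0006
```

>>> carry_out:
  plan:
    - [0,0,-0.002,0,0,0]

```text
time_s: 10.52
tcp_pos: [0.5499, -0.0962, -0.0049]
eef_rot: [180.0, -0.0, -74.6]
contact_force: [-11.5, 6.8, 35.9]
gripper_width: 0.0007
```

The fingers touch the bed (36 N up) at reading z = -0.005. So the fingertips end about 20 mm above the reported TCP, which I'll allow for. I'll raise 5 mm and start pushing.

>>> carry_out:
  plan:
    - [0,0,0.003,0,0,0]
    - [0,0,0.003,0,0,0]
    - [-0.0013,0.0048,0,0,0,0]
    - [-0.0013,0.0048,0,0,0,0]
    - [-0.0013,0.0048,0,0,0,0]
    - [-0.0013,0.0048,0,0,0,0]

```text
time_s: 11.02
tcp_pos: [0.5443, -0.0767, 0.0006]
eef_rot: [179.9, -0.0, -74.7]
contact_force: [1.6, -4.3, 2.3]
gripper_width: 0.0005
```

```bash
python3 go.py -.15 0 0.001
```

```text
t 11.0167 block [-0.1618  0.0002  0.0006] Fblock [-4.5376 -0.473   2.2868] w 0.0004936436322365605
shift [-0.0028  0.0115  0.0004] turn [ 0.0011 -0.001  -0.0056]
```

>>> carry_out:
  plan:
    - [-0.001,0.0039,0,0,0,-0.003]
    - [-0.001,0.0039,0,0,0,0]
    - [-0.001,0.0039,0,0,0,0]
    - [-0.001,0.0039,0,0,0,0]
    - [-0.001,0.0039,0,0,0,0]
    - [-0.001,0.0039,0,0,0,0]

```text
time_s: 11.52
tcp_pos: [0.5381, -0.0509, 0.0005]
eef_rot: [179.9, -0.1, -74.8]
contact_force: [0.7, -2.8, 1.8]
gripper_width: 0.0003
```

```bash
python3 go.py -.12 0 0.001
python3 - <<'E'
from h import *
a=r.capture("scene")[:,:,::-1]; a=a[120:250,190:400]
cv2.imwrite(f"pics/scene6.png",cv2.resize(a,None,fx=3.5,fy=3.5))
E
```

```text
t 11.5167 block [-0.1354 -0.0004  0.0005] Fblock [-2.8592  0.0919  1.8103] w 0.0003338074865497749
shift [-0.0044  0.0147  0.0005] turn [ 0.0023 -0.0008 -0.0038]
```

View pics/scene6.png

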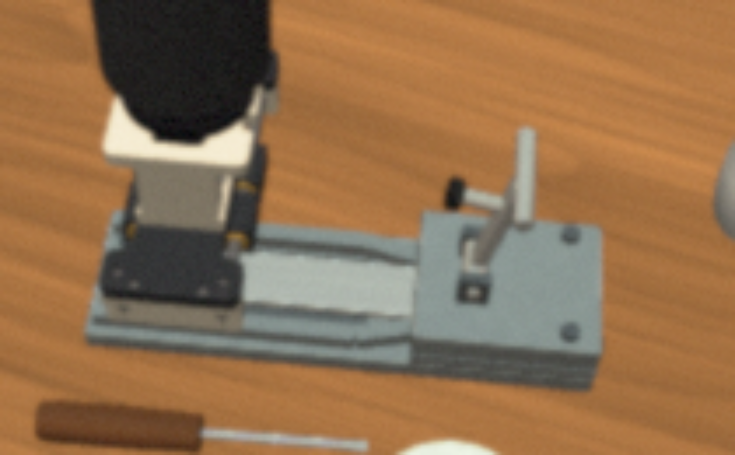

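>>> carry_out:
  plan:
    - [-0.0011,0.0039,0,0,0,-0.003]
    - [-0.0011,0.0039,0,0,0,0]
    - [-0.0011,0.0039,0,0,0,0]
    - [-0.0011,0.0039,0,0,0,0]
    - [-0.0011,0.0039,0,0,0,0]

```text
time_s: 11.98
tcp_pos: [0.5319, -0.0292, 0.0004]
eef_rot: [179.9, -0.1, -75.0]
contact_force: [1.3, -2.2, 1.6]
gripper_width: 0.0002
```

```bash
python3 go.py -.09 0 0.001
```

```text
t 11.9833 block [-0.1127 -0.0001  0.0004] Fblock [-2.4475 -0.7086  1.5705] w 0.00018779396987324496
shift [-0.006   0.0219  0.0006] turn [ 0.002  -0.0007 -0.0001]
```

>>> carry_out:
  plan:
    - [-0.001,0.0039,0,0,0,0]
    - [-0.001,0.0039,0,0,0,0]
    - [-0.001,0.0039,0,0,0,0]
    - [-0.0008,0.0029,0,0,0,0]
    - [-0.0005,0.0019,0,0,0,0]

```text
time_s: 12.4
tcp_pos: [0.527, -0.0104, 0.0004]
eef_rot: [179.9, -0.1, -75.0]
contact_force: [0.9, -2.4, 2.1]
gripper_width: 0.0003
```

```bash
python3 go.py -.09 0 0.001
python3 - <<'E'
from h import *
a=r.capture("scene")[:,:,::-1]; a=a[120:250,190:400]
cv2.imwrite(f"pics/scene7.png",cv2.resize(a,None,fx=3.5,fy=3.5))
E
```

```text
t 12.4 block [-0.0933 -0.0002  0.0004] Fblock [-2.5518 -0.2541  2.0695] w 0.0003059813495217729
shift [-0.001   0.0032  0.0006] turn [ 0.002  -0.0008 -0.0005]
```

View pics/scene7.png

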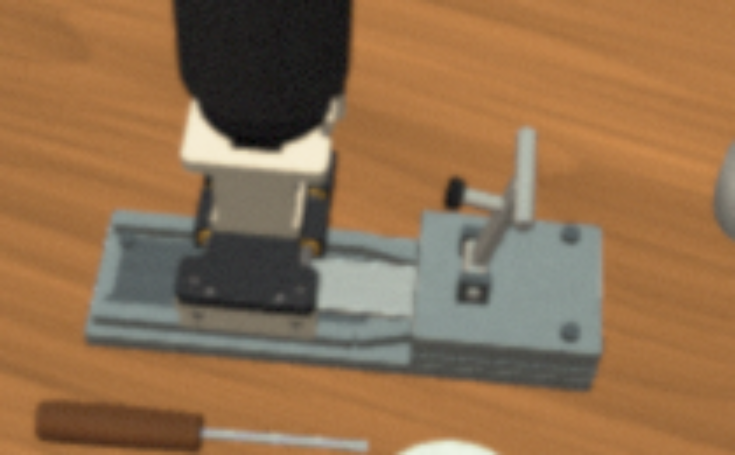

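>>> carry_out:
  plan:
    - [-0.0005,0.0019,0,0,0,0]
    - [-0.0005,0.0019,0,0,0,0]
    - [-0.0005,0.0019,0,0,0,0]

```text
time_s: 12.7
tcp_pos: [0.5252, -0.0041, 0.0003]
eef_rot: [179.9, -0.1, -75.0]
contact_force: [1.1, -2.3, 1.3]
gripper_width: 0.0002
```

>>> carry_out:
  plan:
    - [-0.0003,0.001,0,0,0,0]

```text
time_s: 12.78
tcp_pos: [0.5249, -0.003, 0.0002]
eef_rot: [179.9, -0.1, -75.0]
contact_force: [0.7, -2.7, 1.1]
gripper_width: 0.0004
```

>>> carry_out:
  plan:
    - [-0.0003,0.001,0,0,0,0]

```text
time_s: 12.87
tcp_pos: [0.5246, -0.0019, 0.0003]
eef_rot: [179.9, -0.1, -75.0]
contact_force: [1.4, -1.7, 1.3]
gripper_width: 0.0003
```

>>> carry_out:
  plan:
    - [-0.0003,0.001,0,0,0,0]

```text
time_s: 12.95
tcp_pos: [0.5243, -0.0008, 0.0003]
eef_rot: [179.9, -0.1, -75.0]
contact_force: [1.3, -3.2, 1.0]
gripper_width: 0.0001
```

>>> carry_out:
  plan:
    - [-0.0003,0.001,0,0,0,0]

```text
time_s: 13.03
tcp_pos: [0.524, 0.0002, 0.0003]
eef_rot: [179.9, -0.1, -75.0]
contact_force: [1.5, -3.5, 0.6]
gripper_width: 0.0007
```

>>> carry_out:
  plan:
    - [-0.0003,0.001,0,0,0,0]

```text
time_s: 13.12
tcp_pos: [0.5239, 0.0009, 0.0003]
eef_rot: [179.9, -0.1, -75.0]
contact_force: [3.6, -8.0, 0.1]
gripper_width: 0.0007
```

>>> carry_out:
  plan:
    - [-0.0003,0.001,0,0,0,0]

```text
time_s: 13.2
tcp_pos: [0.5238, 0.0014, 0.0003]
eef_rot: [179.9, -0.2, -75.0]
contact_force: [4.5, -8.4, -0.3]
gripper_width: 0.0005
```

>>> carry_out:
  plan:
    - [-0.0003,0.001,0,0,0,0]

```text
time_s: 13.28
tcp_pos: [0.5236, 0.0018, 0.0004]
eef_rot: [179.9, -0.2, -75.0]
contact_force: [3.3, -8.1, -0.2]
gripper_width: 0.0005
```

Contact shows as a force jump from about 3 N to 9 N near y = 0.0007. The force stays near 9 N as the blade creeps on, so the stop is sliding. The target is about y = 0.0038.

>>> carry_out:
  plan:
    - [-0.0003,0.001,0,0,0,0]

```text
time_s: 13.37
tcp_pos: [0.5235, 0.0021, 0.0004]
eef_rot: [179.9, -0.3, -75.0]
contact_force: [4.1, -8.1, 0.0]
gripper_width: 0.0001
```

>>> carry_out:
  plan:
    - [-0.0003,0.001,0,0,0,0]

```text
time_s: 13.45
tcp_pos: [0.5234, 0.0025, 0.0004]
eef_rot: [179.9, -0.3, -75.0]
contact_force: [2.9, -8.4, -0.8]
gripper_width: 0.0001
```

>>> carry_out:
  plan:
    - [-0.0003,0.001,0,0,0,0]

```text
time_s: 13.53
tcp_pos: [0.5233, 0.0028, 0.0004]
eef_rot: [179.9, -0.3, -75.0]
contact_force: [3.6, -8.0, -0.3]
gripper_width: 0.0004
```

>>> carry_out:
  plan:
    - [-0.0003,0.001,0,0,0,0]

```text
time_s: 13.62
tcp_pos: [0.5232, 0.0031, 0.0004]
eef_rot: [179.9, -0.4, -75.0]
contact_force: [4.0, -8.7, 0.6]
gripper_width: 0.0006
```

>>> carry_out:
  plan:
    - [-0.0003,0.001,0,0,0,0]
    - [-0.0003,0.001,0,0,0,0]

```text
time_s: 13.78
tcp_pos: [0.523, 0.0036, 0.0004]
eef_rot: [179.9, -0.5, -75.0]
contact_force: [3.9, -8.0, 0.6]
gripper_width: 0.0006
```

>>> carry_out:
  plan:
    - [-0.0003,0.001,0,0,0,0]
    - [0,0,0,0,0,0]

```text
time_s: 13.95
tcp_pos: [0.523, 0.0037, 0.0003]
eef_rot: [179.9, -0.5, -75.1]
contact_force: [1.4, 0.1, 0.6]
gripper_width: 0.0005
```

```bash
python3 go.py -.09 0 0.001
```

```text
t 13.95 block [-0.0787  0.      0.0003] Fblock [-0.2529 -1.3981  0.6002] w 0.000549253118411058
shift [ 0.003  -0.0109  0.0007] turn [0.0098 0.0002 0.0008]
```

>>> carry_out:
  plan:
    - [0.0026,-0.0097,0,0,0,0]
    - [0.0031,-0.0116,0,0,0,0]
    - [0,0,0.015,0,0,0]
    - [0,0,0.03,0,0,0]
    - [0,0,0.03,0,0,0]
    - [0,0,0.03,0,0,0]
    - [0,0,0.03,0,0,0]
    - [0,0,0.03,0,0,0]
    - [0,0,0,0,0,0]
    - [0,0,0,0,0,0]

```text
time_s: 14.78
tcp_pos: [0.5231, -0.0259, 0.1693]
eef_rot: [179.2, -0.3, -75.2]
contact_force: [-0.2, -0.4, -0.7]
gripper_width: 0.0005
```

```bash
python3 go.py .088 0 0.18;  python3 - <<'E'
from h import *
a=r.capture("scene")[:,:,::-1]; a=a[70:250,190:400]
cv2.imwrite(f"pics/scene8.png",cv2.resize(a,None,fx=3.3,fy=3.3))
print(w2b(plane("top",(158,345),.05)))
E
```

```text
t 14.7833 block [-0.1073  0.0075  0.1693] Fblock [-0.3635  0.2642 -0.661 ] w 0.0004893040718516493
shift [-0.0432  0.1906  0.0107] turn [ 0.0091 -0.0121  0.004 ]
[0.22429314 0.1076252  0.05      ]
```

View pics/scene8.png

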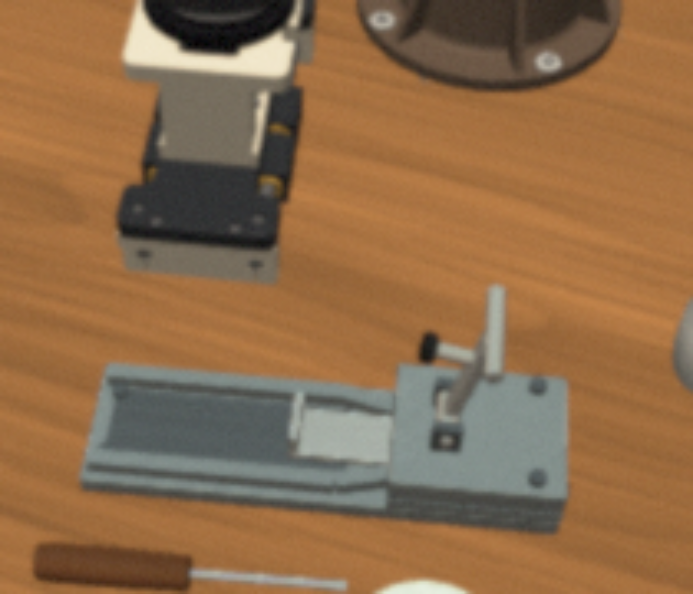

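>>> carry_out:
  plan:
    - [-0.0054,0.0232,0.0015,0.009,-0.012,0.004]
    - [-0.0054,0.0232,0.0015,0,0,0]
    - [-0.0054,0.0232,0.0015,0,0,0]
    - [-0.0054,0.0232,0.0015,0,0,0]
    - [-0.0054,0.0232,0.0015,0,0,0]
    - [-0.0054,0.0232,0.0015,0,0,0]
    - [-0.0054,0.0232,0.0015,0,0,0]
    - [0,0,0,0,0,0]
    - [0,0,0,0,0,0]

```text
time_s: 15.58
tcp_pos: [0.4794, 0.1375, 0.1703]
eef_rot: [179.2, -0.1, -75.3]
contact_force: [-0.7, -0.4, -0.8]
gripper_width: 0.0005
```

```bash
python3 go.py .088 0 0.105
```

```text
t 15.5833 block [0.0618 0.0075 0.1703] Fblock [-0.1829  0.7459 -0.8356] w 0.0004613253441153133
shift [ 0.0005  0.0272 -0.0653] turn [ 0.0055 -0.0137  0.0053]
```

>>> carry_out:
  plan:
    - [0.0005,0.015,0,0.005,-0.013,0.005]
    - [0,0.012,0,0,0,0]
    - [0,0,0,0,0,0]
    - [0,0,0,0,0,0]

```text
time_s: 15.92
tcp_pos: [0.4789, 0.1631, 0.167]
eef_rot: [179.6, -0.1, -75.1]
contact_force: [0.5, -1.3, 0.2]
gripper_width: 0.0005
```

```bash
python3 go.py .088 0 0.105
python3 - <<'E'
from h import *
a=r.capture("scene")[:,:,::-1]; a=a[50:250,210:420]
cv2.imwrite(f"pics/scene9.png",cv2.resize(a,None,fx=3,fy=3))
E
```

```text
t 15.9167 block [0.0867 0.0014 0.167 ] Fblock [-1.3381 -0.1556  0.2077] w 0.0005185306247278016
shift [ 0.001   0.0016 -0.062 ] turn [ 0.004  -0.006   0.0011]
```

View pics/scene9.png

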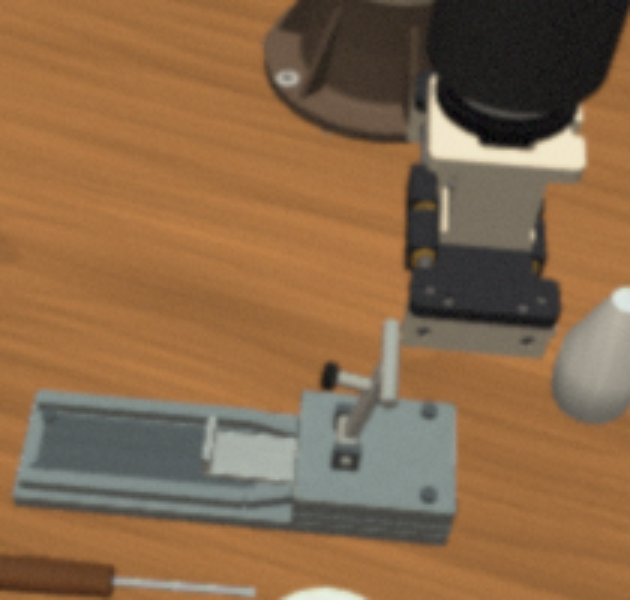

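>>> carry_out:
  plan:
    - [0.001,0.002,-0.02,0.004,-0.006,0]
    - [0,0,-0.02,0,0,0]
    - [0,0,-0.015,0,0,0]
    - [0,0,0,0,0,0]
    - [0,0,0,0,0,0]

```text
time_s: 16.38
tcp_pos: [0.4812, 0.1623, 0.1108]
eef_rot: [-180.0, -0.0, -75.3]
contact_force: [0.0, -0.5, 0.4]
gripper_width: 0.0003
```

```bash
python3 go.py .088 0 0.105
```

```text
t 16.3833 block [ 0.0853 -0.0006  0.1108] Fblock [-0.4482  0.0983  0.4418] w 0.00032770017386511604
shift [-0.0013  0.0025 -0.0058] turn [-0.0001  0.0006  0.0042]
```

>>> carry_out:
  plan:
    - [0,0,-0.008,0,0,0]
    - [0.0013,-0.0048,0,0,0,0]
    - [0.0013,-0.0048,0,0,0,0]
    - [0.0013,-0.0048,0,0,0,0]
    - [0.0013,-0.0048,0,0,0,0]
    - [0.0013,-0.0048,0,0,0,0]
    - [0.0013,-0.0048,0,0,0,0]

```text
time_s: 16.97
tcp_pos: [0.4917, 0.1322, 0.106]
eef_rot: [-179.7, 0.1, -75.2]
contact_force: [-2.0, 0.7, 0.6]
gripper_width: 0.0007
```

```bash
python3 go.py .01 0 0.1
python3 - <<'E'
from h import *
a=r.capture("scene")[:,:,::-1]; a=a[50:250,210:420]
cv2.imwrite(f"pics/scene10.png",cv2.resize(a,None,fx=3,fy=3))
E
```

```text
t 16.9667 block [ 0.0535 -0.003   0.106 ] Fblock [1.1461 1.7254 0.5863] w 0.0006844039019615443
shift [ 0.0083 -0.0428 -0.006 ] turn [-0.0038  0.0051  0.0038]
```

View pics/scene10.png

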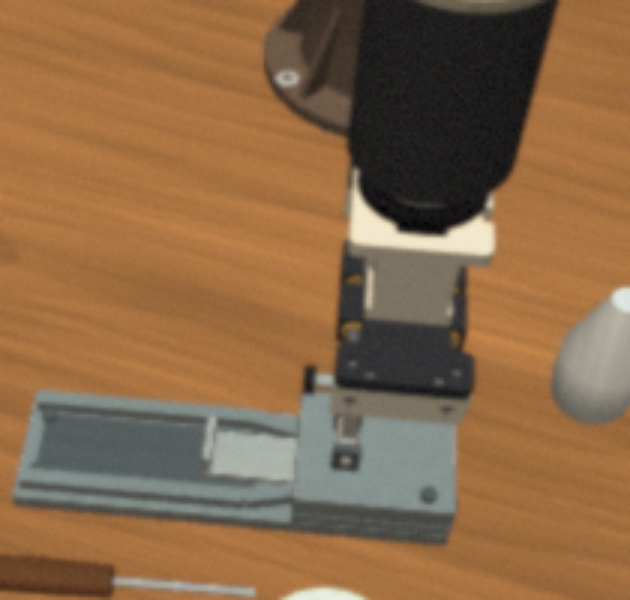

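>>> carry_out:
  plan:
    - [0.001,-0.0048,-0.004,0,0.004,0.003]
    - [0.0011,-0.0048,0,0,0,0]
    - [0.0011,-0.0048,0,0,0,0]
    - [0.0011,-0.0048,0,0,0,0]
    - [0.0011,-0.0048,0,0,0,0]
    - [0.0011,-0.0048,0,0,0,0]
    - [0.0011,-0.0048,0,0,0,0]
    - [0.0011,-0.0048,0,0,0,0]

```text
time_s: 17.68
tcp_pos: [0.5016, 0.0893, 0.1014]
eef_rot: [-179.9, 0.2, -75.1]
contact_force: [0.0, 1.1, -0.1]
gripper_width: 0.0006
```

```bash
python3 go.py .0 0 0.1
python3 - <<'E'
from h import *
a=r.capture("scene")[:,:,::-1]; a=a[50:250,210:420]
cv2.imwrite(f"pics/scene11.png",cv2.resize(a,None,fx=3,fy=3))
E
```

```text
t 17.6833 block [ 0.0096 -0.0015  0.1014] Fblock [ 1.0959 -0.3209 -0.1445] w 0.000642479883000426
shift [ 0.0011 -0.0096 -0.0014] turn [-0.0039  0.0009  0.0008]
```

View pics/scene11.png

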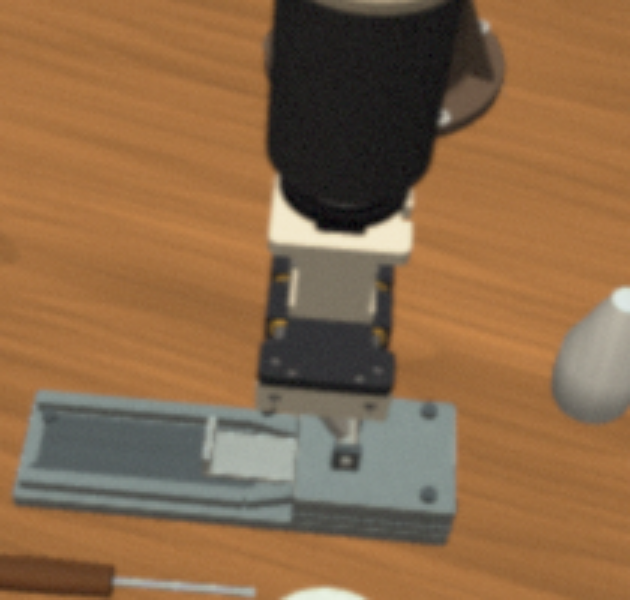

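>>> carry_out:
  plan:
    - [0.0012,-0.0048,0,0,0,0]
    - [0.0012,-0.0048,0,0,0,0]
    - [0.0012,-0.0048,0,0,0,0]
    - [0.0012,-0.0048,0,0,0,0]
    - [0,0,0,0,0,0]
    - [0,0,0,0,0,0]
    - [0,0,0.02,0,0,0]
    - [0,0,0.03,0,0,0]
    - [0,0,0.03,0,0,0]
    - [0,0,0.03,0,0,0]

```text
time_s: 18.57
tcp_pos: [0.5012, 0.0638, 0.2078]
eef_rot: [179.2, 0.0, -75.2]
contact_force: [0.6, 0.8, 0.3]
gripper_width: 0.0008
```

>>> carry_out:
  plan:
    - [0,0.03,0.01,0,0,0]
    - [0,0.03,0.01,0,0,0]
    - [0,0.03,0.01,0,0,0]
    - [0,0.03,0,0,0,0]
    - [0,0.03,0,0,0,0]
    - [0,0,0,0,0,0]
    - [0,0,0,0,0,0]
    - [0,0,0,0,0,0]
    - [0,0,0,0,0,0]
    - [0,0,0,0,0,0]
    - [0,0,0,0,0,0]
    - [0,0,0,0,0,0]

```text
time_s: 19.57
tcp_pos: [0.5031, 0.2197, 0.249]
eef_rot: [180.0, 0.2, -75.4]
contact_force: [0.2, -1.0, -0.8]
gripper_width: 0.0009
```

>>> carry_out:
  plan:
    - [0,0,0,0,0,0]
    - [0,0,0,0,0,0]
    - [0,0,0,0,0,0]
    - [0,0,0,0,0,0]
    - [0,0,0,0,0,0]
    - [0,0,0,0,0,0]
    - [0,0,0,0,0,0]
    - [0,0,0,0,0,0]
    - [0,0,0,0,0,0]
    - [0,0,0,0,0,0]
    - [0,0,0,0,0,0]
    - [0,0,0,0,0,0]

```text
time_s: 20.57
tcp_pos: [0.5033, 0.2182, 0.2492]
eef_rot: [180.0, 0.2, -75.5]
contact_force: [-0.3, -0.6, -0.4]
gripper_width: 0.0004
```

```bash
python3 go.py .0 0 0.1
python3 - <<'E'
from h import *
a=r.capture("scene")[:,:,::-1]; a=a[120:250,200:420]
cv2.imwrite(f"pics/scene12.png",cv2.resize(a,None,fx=3.6,fy=3.6))
a=r.capture("top")[:,:,::-1]
cv2.imwrite(f"pics/top12.png",a)
E
```

```text
t 20.5667 block [ 0.1336 -0.0364  0.2492] Fblock [-0.4637  0.4271 -0.4134] w 0.0003581134273422223
shift [-0.0007 -0.1385 -0.1492] turn [-0.0035 -0.0013  0.0084]
```

View pics/scene12.png

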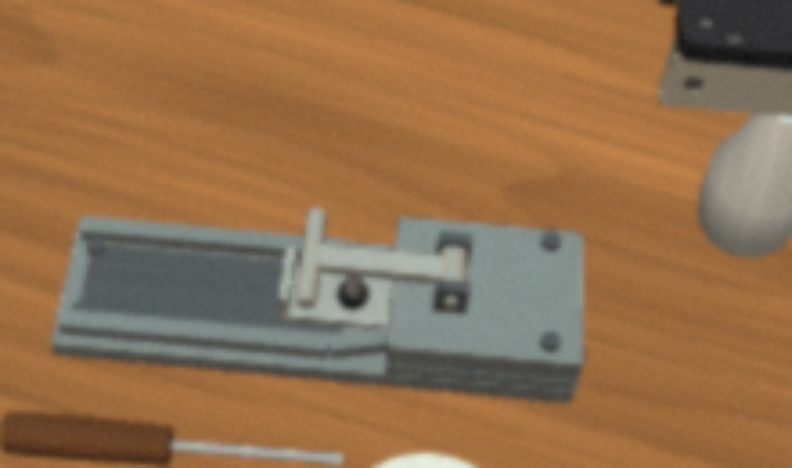

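View pics/top12.png

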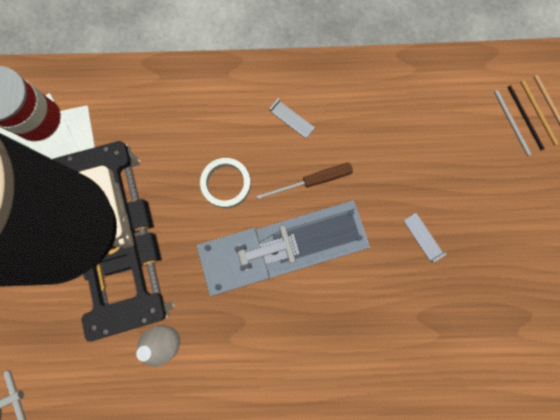

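Run:
```python
from h import *
np.set_printoptions(precision=4,suppress=True)
a=cv2.imread("pics/top12.png")[220:275,225:320]; cv2.imwrite("pics/top12c.png",cv2.resize(a,None,fx=8,fy=8,interpolation=cv2.INTER_CUBIC))
S2=lambda c:(200+c[0]/3.6-.36,120+c[1]/3.6-.36)
for c in((317,208),(308,304)): print("bar z.063",w2b(plane("scene",S2(c),.063)))
for c in((287,249),(296,249),(281,302),(290,302)): print("tab",w2b(plane("scene",S2(c),.037)))
print("proj bar ends", [(proj("scene",b2w((-.05,y,.063)))-[200,120]+.36)*3.6 for y in(.035,-.035)])
```

```text
bar z.063 [-0.051   0.0341  0.063 ]
bar z.063 [-0.0492 -0.0389  0.063 ]
tab [-0.0677  0.0207  0.037 ]
tab [-0.0621  0.0213  0.037 ]
tab [-0.0668 -0.0204  0.037 ]
tab [-0.0614 -0.0197  0.037 ]
proj bar ends [array([318.7917, 207.0637]), array([307.2384, 298.5128])]
```

View pics/top12c.png

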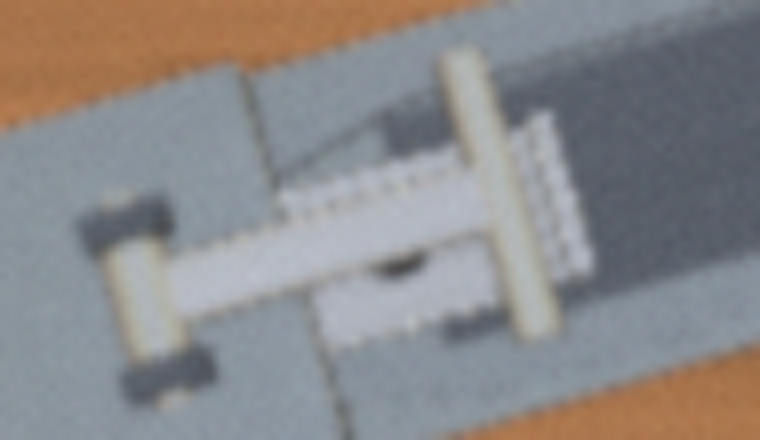

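```bash
python3 -c "
from plant import r
print(r.close_job(), r.get_state()['time_s'])"
```

```text
the job is handed in; nothing more can be done
the job is handed in; nothing more can be done
```

The job is handed in at about 20.6 s of the 59 s; no verdict was reported. The blade is in the slot against the stop, the clamp is down on it, and the robot is clear of everything.

- **Stop:** the force jumped from about 3 N to 9 N when the blade met the stop. I pushed on about 3 mm from there, with an uncertainty of roughly half a millimetre. This comes from the measured tool travel at a steady 9 N, as the stop itself cannot be seen.
- **Clamp:** I hooked the bar from behind and drew it forward until the clamp fell shut. In the last pictures the arm is level, with its bar where a shut clamp should put it and the rubber foot over the blade. The foot's force on the blade could only be judged from the picture, not measured.
- **Blade:** it lies straight, with its tip about 63 mm inside the mouth, measured from the tab in the picture.
- **Other things:** the tape, pod and screwdriver look unmoved in the pictures; I did not measure them.

**A check that disagreed:** the fingertips turned out to end about 20 mm above the reported tool point. My first pass therefore went over the tab without moving the blade. A touch on the bed, peaking at about 49 N upward at the wrist, gave the correction I used for the rest.

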